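# Pack up the free end of a clamped steering rack with timber offcuts

### The job

The steering rack is held in the bench vice by one end only: pack up its free end from the bench with the three timber offcuts. Stand the skew-cut block under the housing near its free end, lay the tapered piece on it turned so that the top of the pile comes out level, then push the long wedge, thin end first, between the pile and the housing until you feel it bear snugly, without forcing the rack up. Let go of everything and leave the other parts and tools on the bench where they are.

Things in the scene. Friction and masses are not known exactly. Their poses are not given: they have to be found in the camera images.
- rack: car steering rack: straight aluminium tube, 48 mm diameter, nearly level, one end in the vice. Origin on its axis between the jaws; y along the tube (free end towards -y), x away from the robot, z up. Plain tube to y = -0.500 m, then a 58 mm gland nut (35 mm long) and a 26 mm bar ending at y = -0.590; 66 mm rubber bush at y = -0.170 to -0.198. Pile: under y = -0.38 to -0.50, best -0.44.
- vice: blue bench vice, fixed, holding the rack level or slightly sloping, differently each time: the gap from bench to tube near the free end is 85 to 101 mm and is to be felt. There the tube springs about 1 mm per 8 N. Origin: middle of the underside, axes as the rack's. It reaches 185 mm from the origin towards the robot (tommy bar), 160 mm high, 85 mm to either side (y).
- block_mid (a point): skew-cut block, thickest of the three pale timber offcuts: 150 mm long (x), 62 wide (y), flat underside, top sloping evenly from 40 mm high at the -x end to 55 at the +x end (1 in 10); corner of 40 x 18 mm notched out at +x, +y. About 0.33 kg. Point: centre of length and width, 24 mm above the underside; x towards the high end, z up.
- taper_mid (a point): tapered offcut, 150 mm long (x), 56 wide (y), flat underside, 35 mm thick at the -x end, 20 at the +x end (1 in 10). Laid with its thick end over the block's low end, ends in line, it makes a pile 75 mm high, level on top; the other way round the top slopes 1 in 5. About 0.19 kg. Point: centre of length and width, 14 mm above the underside; x to the thin end, z square to the underside.
- taper_top (a point): middle of the tapered offcut's sloping top face; its z axis is square to that face, so it stands upright when the top is level; x runs along the face towards the thin end.
- wedge_mid (a point): long wedge offcut, 200 mm long (x), 50 wide (y), flat underside, top sloping evenly from 44 mm thick at the -x end (heel) to 8 mm at the +x end (tip). About 0.20 kg. Once it bears, it stays by friction when let go. Point: centre of length and width, 13 mm above the underside; x towards the thin tip, z up.
- sprocket: bystander: dark toothed timing sprocket 118 mm across, 30 mm high, lying flat; origin at the centre of its underside
- throttle: bystander: aluminium throttle body, about 85 x 125 mm and 66 mm high; origin at the centre of its underside
- bracket: bystander: L-shaped aluminium engine bracket 130 x 55 mm, 80 mm high; origin at the centre of its underside
- spanner: bystander: spanner 200 mm long, lying flat
- mallet: bystander: hammer 280 mm long, lying flat
- grease: bystander: flat tin 80 mm across, 50 mm high; origin at the centre of its underside
Things that resemble listed ones, but are neither listed nor needed, are in the scene too. Leave any red look-alike of the part that bears wedge_mid alone.

How it is judged:
By the outcome, as a careful person would: the job done as asked, in the order asked, and still so for the second after the job is handed in, with the robot touching nothing.
It also fails if it takes over 72 s, if anything falls off the work surface, if the arm or the gripper's body presses on something with over 40 N, if the wrist force passes 120 N, or if a joint passes its speed limit or range.

### The arm

A 6-joint arm with a two-finger parallel gripper is mounted at the origin on the work surface. World frame = base frame: x ahead of the robot, y to its left, z up, the work surface at z = 0. Lengths are in m, angles in rad, forces in N, time in s.
With the tool pointing down it reaches from about 0.35 to 0.725 m from the base axis. Payload 4.3 kg.
Tool frame: the origin (TCP) lies on the centre line of the jaws, within the pads' length; the fingertips stand 22 mm ahead of it and the grasp point (between the pads) lies 3 mm ahead of it; z points along the fingers, y is the direction in which the jaws open and shut (so a half turn about z gives the same grasp; the last joint's range is limited). The gripper opens to 85 mm and grips with 20 to 120 N. Pads are 22 mm wide; open, the fingers measure 114 mm over their backs; the gripper's body (76 mm by 85 mm) begins 54 mm behind the grasp point. The pads swing forward as they close: fully open they stand 13 mm farther back than shut.
Start: joints at [1.01, 0.377, 0.081, 1.274, 0, 1.46], TCP at [0.251, 0.518, 0.253] pointing down, gripper open.
Joint ranges: [-2.72, 2.72], [-0.84, 1.66], [-1.02, 1.22], [-1.77, 2.12], [-1.37, 1.28], [-3.14, 3.14]. Speed limits (rad/s): [2.57, 2.57, 3.14, 3.14, 3.14, 3.14].

### API

Orientations are given as a unit quaternion [w, x, y, z].
In Python, from plant import arm, grab_frame, calibration, sign_off, finder gives the robot as it stands.
- The arm moves only by the shell command python3 -m jog 'ROWS' [OPENING]. ROWS is JSON, a list of rows, each an object with "linear": the shift along the tool's x, y, z in units of 20 mm (1.0 is 20 mm), a list of three; "twist": the turn about the tool's z in units of 5 degrees (1.0 is 5 degrees). In form: [{"linear": [x, y, z], "twist": twist}, ...]. A call has 1 to 8 rows; each row shifts and turns the commanded pose from where the row before left it, along the tool's axes as they then stand; what a row does not reach is not made up. A row lasts 1/8 s, in which the tool goes at most 62.5 mm and 10.7 degrees, less where a joint would pass 70% of its speed; a pose out of reach is approached as far as the arm can. A call with a number of a shift or a turn outside -1 to 1 is refused whole. A call with a gripper value outside its range is refused whole. OPENING is the gripper's target within -1 to 1 (fully open at 1, half-way at 0, shut at -1), set as the call begins (- or left out, the last holds). The fingers move at their own pace and stop on an object; the grip force is fixed at half the most. Time passes only in rows, so rows that do not move let the fingers close. It gives the time, the measured TCP pose, the force and the opening at its end, in the units of the state.
- arm.read_state(): the state, without advancing time (a new reading comes with each control period).
- grab_frame(name): name is "side" or "top"; returns the picture (384x512x3 uint8, blue, green, red); there is no depth.
- calibration(name): a dict with "mtx" (3x3 intrinsics, pixels), "rvec" (rotation vector, rad) and "tvec" (3), from world to camera coordinates, as OpenCV has them. Camera axes: x right, y down, z forward; pixel columns grow to the right and rows downward; lengths in m; the calibration is good to about 2 mm. A picture is of the moment at which its call begins. calibration takes no time and is no camera call.
- sign_off(): hands the job in, once; it reports no verdict.
Trained networks look in the newest picture that a camera, given by its name, has taken for a name from the list of things; names that differ only in an ending like _2 or _b are one class to them, and where a whole thing is asked for, a point or a joint stands for the part that bears it (a point fixed in the world has none). Each returns a list of dicts, best first, with "confidence" (0 to 1); they miss things now and then, are a little off and sometimes report something else, mostly with a low value. They report only what shows in the picture. A call takes as long as a camera call. They do not tell look-alikes from the thing itself.
- finder.cut_out(label, camera): "pixels" (384x512 bool, what is visible of it) and "box" ([centre column, centre row, width, height] in pixels, round what is visible of it).
- finder.pinpoint(label, camera): "at" ([column, row] in pixels: a listed point, or the origin of a listed thing).
The state is a dict: "clock": time; "joints": joint angles; "qvel": joint speeds; "tau": joint torques, N m; "tool_pos": TCP position; "ee_rot": TCP orientation; "wrist_force": force on the tool from outside, world axes, zero at the start; "wrist_torque": the same for the moment, N m; "grip_width": finger opening in m.
Only numpy, scipy, OpenCV 4.12 (cv2) and the standard library are available. Lean on these libraries where they do the work, as an engineer would, in place of code of your own. Each camera call takes 0.05 s, during which the arm holds its last target. There are 200 camera calls.

## Working session

There is one attempt and no reset: what is moved stays moved. The work goes in short steps, Python scripts to look and compute and a shell command to move; the robot and the scene stay as the last step left them, time stands still between calls to the robot, and variables do not carry over. Pictures are saved under pics/ and viewed, about 8 in all and at most 12, crops included, and the job is handed in when it is done.

```bash
ls; mkdir -p pics; cat > h.py <<'E'
import numpy as np,cv2
from plant import arm,grab_frame,calibration,sign_off,finder
def cal(n):
    c=calibration(n);return np.array(c["mtx"],float),np.array(c["rvec"],float).ravel(),np.array(c["tvec"],float).ravel()
def ray(n,px):
    K,r,t=cal(n);R=cv2.Rodrigues(r)[0]
    d=R.T@np.linalg.inv(K)@np.array([px[0],px[1],1.]);return -R.T@t,d
def onz(n,px,z):
    o,d=ray(n,px);return o+d*(z-o[2])/d[2]
def proj(n,P):
    K,r,t=cal(n);return cv2.projectPoints(np.array(P,float).reshape(-1,3),r,t,K,None)[0].reshape(-1,2)
def tri(a,b):
    (o1,d1),(o2,d2)=ray("top",a),ray("side",b)
    A=np.stack([d1,-d2],1);s=np.linalg.lstsq(A,o2-o1,rcond=None)[0]
    p,q=o1+s[0]*d1,o2+s[1]*d2
    return (p+q)/2,np.linalg.norm(p-q)
E
python3 - <<'E'
from h import *
np.set_printoptions(precision=3,suppress=True)
for n in("top","side"):
    im=grab_frame(n);cv2.imwrite(f"pics/{n}0.png",cv2.resize(im,(800,600)))
    print(n,ray(n,(256,192)))
    for l in["rack","vice","block_mid","taper_mid","taper_top","wedge_mid"]:
        print(n,l,[(np.round(d["at"],1).tolist(),round(d["confidence"],2)) for d in finder.pinpoint(l,n)[:4]])
print(arm.read_state())
E
```

```text
pics
top (array([ 0.42 , -0.071,  1.501]), array([ 0.075,  0.003, -0.997]))
top rack [([97.9, 167.1], 0.95)]
top vice [([107.8, 171.9], 0.63)]
top block_mid [([169.6, 204.2], 0.75)]
top taper_mid [([359.6, 190.2], 0.97)]
top taper_top [([358.3, 189.3], 0.69)]
top wedge_mid [([413.2, 234.7], 0.97), ([297.7, 209.7], 0.62), ([328.6, 135.0], 0.23)]
side (array([ 0.319, -1.484,  1.093]), array([ 0.131,  0.809, -0.574]))
side rack [([251.3, 119.0], 0.83), ([291.0, 174.8], 0.44)]
side vice [([252.3, 145.1], 0.56)]
side block_mid [([232.5, 164.4], 0.78)]
side taper_mid [([268.8, 271.0], 0.7)]
side taper_top [([267.4, 271.1], 0.68), ([281.7, 158.5], 0.61)]
side wedge_mid [([225.7, 323.6], 0.83), ([267.0, 272.3], 0.74), ([240.2, 233.9], 0.65)]
{'clock': 0.7, 'joints': array([ 1.01 ,  0.377,  0.081,  1.274, -0.   ,  1.46 ]), 'qvel': array([ 0.   ,  0.001,  0.001, -0.001,  0.001, -0.001]), 'tau': array([ -0.001, -46.337,  27.01 ,  -0.   ,  -0.   ,   0.   ]), 'tool_pos': array([0.251, 0.518, 0.253]), 'ee_rot': array([0.   , 0.223, 0.975, 0.   ]), 'wrist_force': array([-0.317,  0.943, -0.07 ]), 'wrist_torque': array([-0.016, -0.035, -0.013]), 'grip_width': 0.08558712794125102}
```

View pics/top0.png

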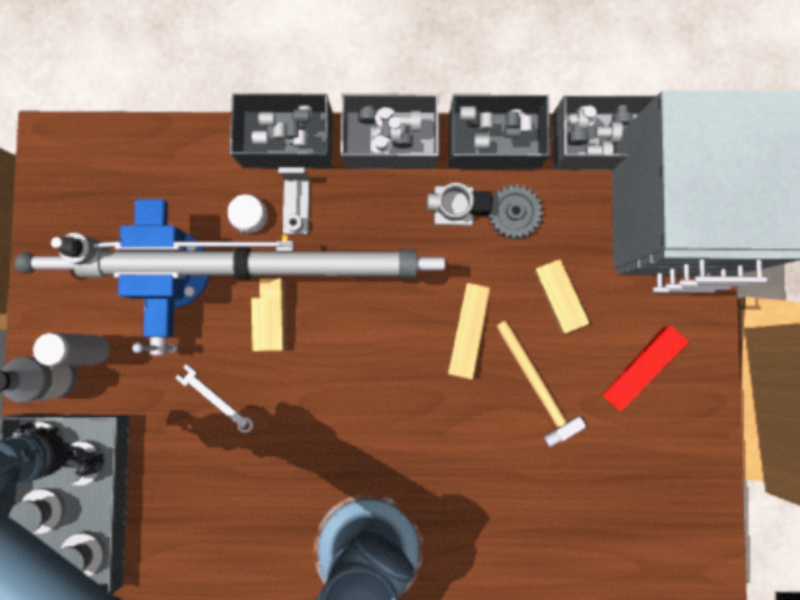

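View pics/side0.png

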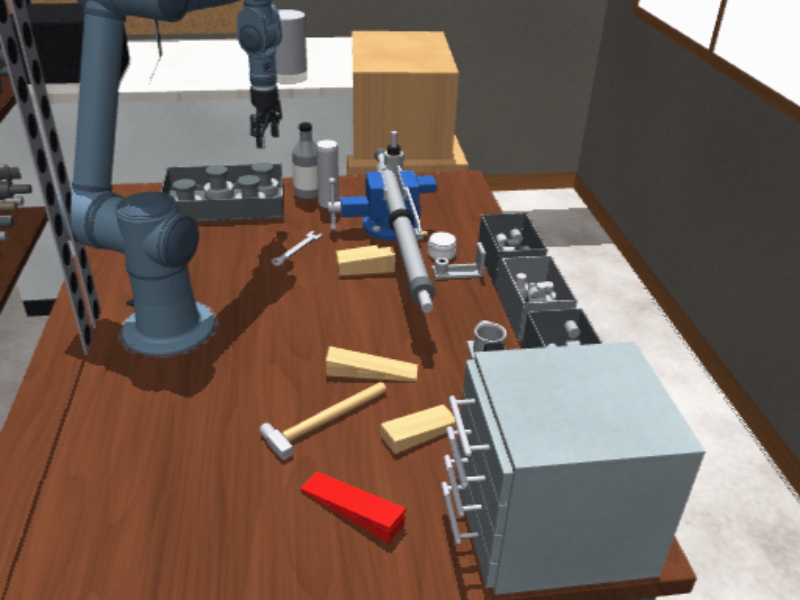

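Top view: the rack runs along y at about row 263 (of 600), with its free end on the right at column 445. The block is at (267,315) with its notch towards +x/+y. The wedge is at (469,330), the taper at (563,297) and the red decoy at (645,367). In the side view the wedge's heel points towards the robot. Next I'll fit poses to the masks.

```bash
cat >> h.py <<'E'
from scipy.optimize import minimize
M={"block_mid":(150,62,40,55,24),"taper_mid":(150,56,35,20,14),"wedge_mid":(200,50,44,8,13)}
def pts(l,p,z0=0,tilt=0):
    L,W,a,b,_=M[l];P=np.array([[s*L/2,w*W/2,h] for s,t in((-1,a),(1,b)) for w in(-1,1) for h in(0,t)])/1000
    c,s=np.cos(p[2]),np.sin(p[2])
    return np.c_[P[:,0]*c-P[:,1]*s+p[0],P[:,0]*s+P[:,1]*c+p[1],P[:,2]+z0]
def hullmask(n,P):
    m=np.zeros((384,512),np.uint8);h=cv2.convexHull(proj(n,P).astype(np.float32))
    cv2.fillConvexPoly(m,np.round(h*16).astype(np.int32),1,shift=4);return m>0
def fit(l,masks,p0,z0=0):
    def cost(p):
        c=0
        for n,m in masks.items():
            q=hullmask(n,pts(l,p,z0));c+=1-(q&m).sum()/max((q|m).sum(),1)
        return c
    best=None
    for yaw in(p0[2],p0[2]+np.pi):
        x0=np.array([p0[0],p0[1],yaw]);S=np.array([x0]+[x0+d for d in np.diag([.015,.015,.2])])
        r=minimize(cost,x0,method="Nelder-Mead",options=dict(initial_simplex=S,xatol=2e-4,fatol=1e-4))
        print(l,"yaw0 %.2f"%yaw,r.x.round(4),"cost %.3f"%r.fun)
        if best is None or r.fun<best.fun:best=r
    return best.x
E
python3 - <<'E'
from h import *
np.set_printoptions(precision=3,suppress=True)
ims={n:grab_frame(n) for n in("top","side")}
guess={}
w={"block_mid":((267,315),0.),"taper_mid":((563,297),0.4),"wedge_mid":((469,330),-.17)}
for l,(px,yaw) in w.items():
    p=onz("top",np.array(px)*.64,.025);ms={}
    for n in ims:
        u=proj(n,p)[0]
        c=[d for d in finder.cut_out(l,n) if np.hypot(*(np.array(d["box"][:2])-u))<20]
        if c: ms[n]=np.array(c[0]["pixels"]);print(l,n,c[0]["confidence"],c[0]["box"])
    if ms: fit(l,ms,[p[0],p[1],yaw])
# rack axis from top pixels at z~.117; 
for px in((160,263),(300,263),(390,263),(445,264)): print(px,onz("top",np.array(px)*.64,.117))
for n in ims:
    c=finder.cut_out("rack",n)[0];print(c["confidence"],c["box"])
print(tri((97.9,167.1),(251.3,119)))
# tube edges in top pic at cols
m=finder.cut_out("rack","top")[0]["pixels"]
for c in(190,210,230,245,262,275,285): r=np.where(m[:,c])[0];print(c,r.min(),r.max(),onz("top",(c,(r.min()+r.max())/2),.117))
print("nut end tip",np.where(m.any(0))[0].max())
for l in("sprocket","throttle","bracket","grease","spanner","mallet"):
    d=finder.pinpoint(l,"top")[0]; print(l,onz("top",d["at"],.0),d["confidence"])
E
```

```text
block_mid top 0.72 [171.0, 202.4, 19.8, 42.9]
block_mid side 0.88 [233.8, 166.1, 39.9, 20.1]
block_mid yaw0 0.00 [ 0.495  0.22  -0.027] cost 0.235
block_mid yaw0 3.14 [0.498 0.22  3.197] cost 0.237
taper_mid top 0.95 [360.1, 192.7, 30.3, 48.4]
taper_mid side 0.82 [267.4, 276.0, 50.9, 27.7]
taper_mid yaw0 0.40 [ 0.543 -0.411  0.368] cost 0.169
taper_mid yaw0 3.54 [ 0.543 -0.411  3.507] cost 0.260
wedge_mid top 0.91 [298.7, 210.2, 30.0, 59.3]
wedge_mid side 0.95 [239.4, 233.6, 58.1, 16.1]
wedge_mid yaw0 -0.17 [ 0.469 -0.212 -0.209] cost 0.118
wedge_mid yaw0 2.97 [ 0.465 -0.211  2.955] cost 0.330
(160, 263) [0.596 0.422 0.117]
(300, 263) [0.598 0.137 0.117]
(390, 263) [ 0.599 -0.045  0.117]
(445, 264) [ 0.598 -0.157  0.117]
0.61 [144.8, 161.1, 275.8, 28.6]
0.74 [234.9, 166.3, 36.5, 16.8]
(array([0.596, 0.428, 0.138]), np.float64(0.00185180641851856))
190 161 175 [0.599 0.143 0.117]
210 161 175 [0.599 0.08  0.117]
230 161 175 [0.6   0.017 0.117]
245 161 175 [ 0.6   -0.031  0.117]
262 159 177 [ 0.601 -0.085  0.117]
275 164 172 [ 0.601 -0.126  0.117]Traceback (most recent call last):
  File "<stdin>", line 20, in <module>
    return umr_minimum(a, axis, None, out, keepdims, initial, where)
ValueError: zero-size array to reduction operation minimum which has no identity
```

Poses found (world m, yaw rad):

| Thing | x | y | yaw |
|---|---|---|---|
| block | 0.495 | 0.220 | ≈ 0 |
| taper | 0.543 | -0.411 | 0.37 |
| wedge | 0.469 | -0.212 | -0.21 |

The tube axis is at x ≈ 0.600, and the pile spot is y ≈ -0.008. I'm moving above the block's near end.

```bash
python3 -m jog '[{"linear":[0,0,0],"twist":-0.97},{"linear":[0,0,0],"twist":-0.97},{"linear":[0,0,0],"twist":-0.97},{"linear":[0,0,0],"twist":-0.97},{"linear":[0,0,0],"twist":-0.97}]' 1
python3 -m jog '[{"linear":[-0.6,-1,0],"twist":0},{"linear":[-0.6,-1,0],"twist":0},{"linear":[-0.6,-1,0],"twist":0},{"linear":[-0.6,-1,0],"twist":0},{"linear":[-0.6,-1,0],"twist":0},{"linear":[-0.6,-1,0],"twist":0},{"linear":[-0.6,-1,0],"twist":0},{"linear":[-0.6,-1,0],"twist":0}]'
python3 -m jog '[{"linear":[-0.6,-1,0],"twist":0},{"linear":[-0.6,-1,0],"twist":0},{"linear":[-0.6,-1,0],"twist":0},{"linear":[-0.6,-1,0],"twist":0},{"linear":[-0.6,-1,0],"twist":0},{"linear":[-0.6,-1,0],"twist":0},{"linear":[0,0,0],"twist":0},{"linear":[0,0,0],"twist":0}]'
```

```text
clock: 1.88
tool_pos: [0.2505, 0.5176, 0.2533]
ee_rot: [0.0, 0.012, 1.0, 0.0]
wrist_force: [1.2, -0.5, -0.1]
grip_width: 0.0858
clock: 2.88
tool_pos: [0.3424, 0.3543, 0.2534]
ee_rot: [0.0, 0.014, 1.0, 0.0]
wrist_force: [-0.3, 0.2, 0.2]
grip_width: 0.0854
clock: 3.88
tool_pos: [0.4105, 0.2334, 0.2534]
ee_rot: [-0.0, 0.014, 1.0, 0.0]
wrist_force: [0.2, -0.2, -1.3]
grip_width: 0.085
```

```bash
python3 -m jog '[{"linear":[-0.6,-0.3,1],"twist":0},{"linear":[-0.6,-0.3,1],"twist":0},{"linear":[0,0,1],"twist":0},{"linear":[0,0,1],"twist":0},{"linear":[0,0,1],"twist":0},{"linear":[0,0,1],"twist":0},{"linear":[0,0,0],"twist":0},{"linear":[0,0,0],"twist":0}]' 1
python3 - <<'E'
from h import *
im=grab_frame("side");cv2.imwrite("pics/a1.png",cv2.resize(im[100:260,150:330],(720,640))[:600])
E
```

```text
clock: 4.88
tool_pos: [0.4346, 0.221, 0.134]
ee_rot: [0.0, 0.013, 1.0, 0.0]
wrist_force: [0.2, -0.2, 0.0]
grip_width: 0.0856
```

View pics/a1.png

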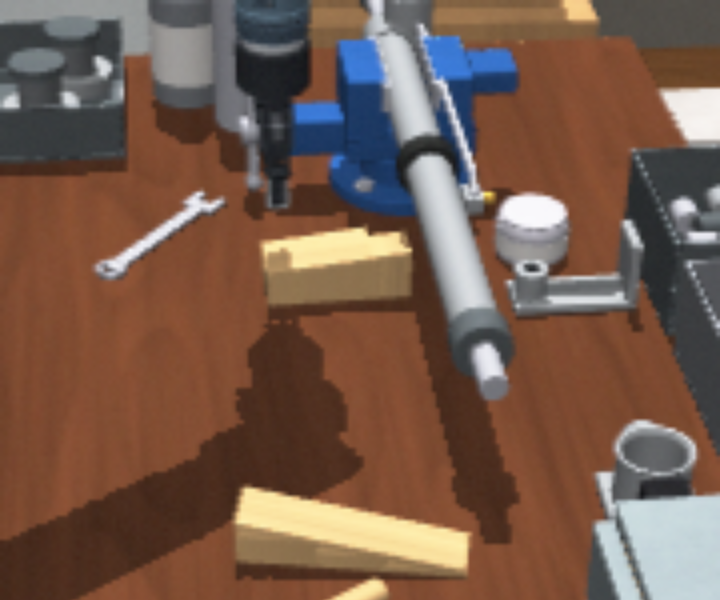

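The picture shows the gripper (275,195) above the block's low near end (270–410, 235–305). The wedge's heel is on the left. Next: descend, grip, lift slightly.

```bash
python3 -m jog '[{"linear":[0,0,1],"twist":0},{"linear":[0,0,1],"twist":0},{"linear":[0,0,1],"twist":0},{"linear":[0,0,1],"twist":0},{"linear":[0,0,0.6],"twist":0},{"linear":[0,0,0.6],"twist":0},{"linear":[0,0,0],"twist":0},{"linear":[0,0,0],"twist":0}]' 1
python3 -m jog '[{"linear":[0,0,0],"twist":0},{"linear":[0,0,0],"twist":0},{"linear":[0,0,0],"twist":0},{"linear":[0,0,0],"twist":0},{"linear":[0,0,0],"twist":0},{"linear":[0,0,0],"twist":0}]' -1
python3 -m jog '[{"linear":[0,0,-0.3],"twist":0},{"linear":[0,0,-0.3],"twist":0},{"linear":[0,0,0],"twist":0},{"linear":[0,0,0],"twist":0}]'
```

```text
clock: 5.92
tool_pos: [0.4349, 0.2206, 0.0298]
ee_rot: [0.0, 0.014, 1.0, 0.0]
wrist_force: [0.4, 0.0, 0.1]
grip_width: 0.0855
clock: 6.68
tool_pos: [0.4351, 0.2206, 0.0302]
ee_rot: [0.001, 0.014, 1.0, 0.0]
wrist_force: [-0.2, 0.6, 4.8]
grip_width: 0.061
clock: 7.18
tool_pos: [0.4343, 0.2204, 0.0412]
ee_rot: [-0.0, 0.014, 1.0, 0.0]
wrist_force: [1.0, -0.8, -3.0]
grip_width: 0.0613
```

```bash
python3 -m jog '[{"linear":[0,-0.95,0],"twist":-0.32},{"linear":[0,-0.95,0],"twist":0},{"linear":[0,-0.95,0],"twist":0},{"linear":[0,-0.95,0],"twist":0},{"linear":[0,-0.95,0],"twist":0},{"linear":[0,-0.95,0],"twist":0},{"linear":[0,-0.95,0],"twist":0},{"linear":[0,-0.95,0],"twist":0}]'
python3 -m jog '[{"linear":[0,-0.95,0],"twist":0},{"linear":[0,-0.95,0],"twist":0},{"linear":[0,-0.95,0],"twist":0},{"linear":[0,-0.95,0],"twist":0},{"linear":[0,0,0],"twist":0},{"linear":[0,0,0],"twist":0},{"linear":[0,0,0],"twist":0}]'
python3 -m jog '[{"linear":[-0.8,0,0],"twist":0},{"linear":[-0.8,0,0],"twist":0},{"linear":[-0.8,0,0],"twist":0},{"linear":[-0.8,0,0],"twist":0},{"linear":[-0.8,0,0],"twist":0},{"linear":[-0.2,0,0],"twist":0},{"linear":[0,0,0],"twist":0},{"linear":[0,0,0],"twist":0}]'
python3 - <<'E'
from h import *
im=grab_frame("side");a=im[90:250,150:330]
b=grab_frame("top")[120:240,150:330]
cv2.imwrite("pics/a2.png",np.vstack([cv2.resize(a,(450,320)),cv2.resize(b,(450,280))]))
E
```

```text
clock: 8.18
tool_pos: [0.4337, 0.0678, 0.0411]
ee_rot: [-0.0, -0.0, 1.0, -0.0]
wrist_force: [0.0, -0.3, -4.3]
grip_width: 0.0613
clock: 9.05
tool_pos: [0.4338, -0.007, 0.0412]
ee_rot: [-0.0, -0.001, 1.0, 0.0]
wrist_force: [-0.1, -0.5, -3.6]
grip_width: 0.061
clock: 10.05
tool_pos: [0.5169, -0.0073, 0.041]
ee_rot: [-0.001, -0.0, 1.0, 0.0]
wrist_force: [-0.4, -0.0, -2.2]
grip_width: 0.0613
```

View pics/a2.png

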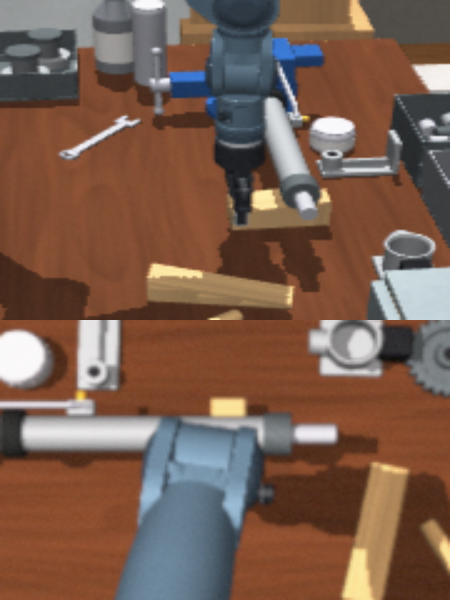

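The block is carried under the tube, with its far end just visible beyond it (bottom crop, 229,405). Set it down, release, back off up and away, then measure.

```bash
python3 -m jog '[{"linear":[0,0,0.3],"twist":0},{"linear":[0,0,0.25],"twist":0},{"linear":[0,0,0],"twist":0},{"linear":[0,0,0],"twist":0}]'
python3 -m jog '[{"linear":[0,0,0],"twist":0},{"linear":[0,0,0],"twist":0},{"linear":[0,0,0],"twist":0},{"linear":[0,0,0],"twist":0}]' 1
python3 -m jog '[{"linear":[0.5,0,-0.5],"twist":0},{"linear":[1,0,-1],"twist":0},{"linear":[1,0,-1],"twist":0},{"linear":[1,-0.5,-1],"twist":0},{"linear":[1,-1,-1],"twist":0},{"linear":[0,-1,-1],"twist":0},{"linear":[0,-1,-1],"twist":0},{"linear":[0,-1,-1],"twist":0}]'
python3 -m jog '[{"linear":[0,-1,-0.5],"twist":0},{"linear":[0,-1,0],"twist":0},{"linear":[0,-1,0],"twist":0},{"linear":[0,-1,0],"twist":0},{"linear":[0,-1,0],"twist":0},{"linear":[0,-1,0],"twist":0},{"linear":[0,-1,0],"twist":0},{"linear":[0,-1,0],"twist":0}]' -1
python3 - <<'E'
from h import *
np.set_printoptions(precision=4,suppress=True)
for n in("top","side"):
    im=grab_frame(n);cv2.imwrite(f"pics/b_{n}.png",im)
    u=proj(n,[.577,-.008,.024])[0]; print(n,"expected",u)
    for d in finder.cut_out("block_mid",n)[:3]: print(d["confidence"],d["box"])
    for d in finder.pinpoint("block_mid",n)[:2]: print(d["confidence"],d["at"],onz(n,d["at"],.024))
    ms=[d for d in finder.cut_out("block_mid",n) if np.hypot(*(np.array(d["box"][:2])-u))<15]
    if ms:
        m=ms[0]["pixels"];r,c=np.where(m);print("exp box",[f(proj(n,pts("block_mid",(.577,-.008,0)))[:,k]) for k in(0,1) for f in(np.min,np.max)],"got",c.min(),c.max(),r.min(),r.max())
a=cv2.imread("pics/b_side.png")[100:260,150:330];b=cv2.imread("pics/b_top.png")[120:240,150:330]
cv2.imwrite("pics/a3.png",np.hstack([cv2.resize(a,(400,356)),cv2.resize(b,(400,356))]))
E
```

```text
clock: 10.65
tool_pos: [0.5178, -0.0076, 0.0303]
ee_rot: [-0.0, -0.0, 1.0, -0.0]
wrist_force: [-1.6, -0.8, -0.5]
grip_width: 0.0612
clock: 11.15
tool_pos: [0.5181, -0.0076, 0.0304]
ee_rot: [0.0, -0.0, 1.0, 0.0]
wrist_force: [0.6, 0.1, 0.4]
grip_width: 0.0852
clock: 12.15
tool_pos: [0.4271, -0.098, 0.1815]
ee_rot: [0.0, -0.0, 1.0, -0.0]
wrist_force: [1.1, -0.6, 0.5]
grip_width: 0.0852
clock: 13.15
tool_pos: [0.428, -0.2589, 0.1903]
ee_rot: [0.0, -0.0, 1.0, 0.0]
wrist_force: [0.2, -0.7, 0.5]
grip_width: 0.0002
top expected [238.9197 178.3307]
0.61 [237.4, 179.2, 23.4, 43.7]
0.59 [238.9, 180.8] [ 0.5686 -0.008   0.024 ]
exp box [np.float64(229.13396119378655), np.float64(248.4697112358987), np.float64(154.7591689754632), np.float64(201.02055134922506)] got 228 247 154 200
side expected [260.931  196.3167]
0.57 [261.9, 198.1, 41.4, 21.1]
0.88 [261.7, 197.2] [ 0.5791 -0.0141  0.024 ]
exp box [np.float64(240.65671007619335), np.float64(281.98063367952204), np.float64(184.12139985864806), np.float64(207.2739797815334)] got 242 282 187 206
```

View pics/a3.png

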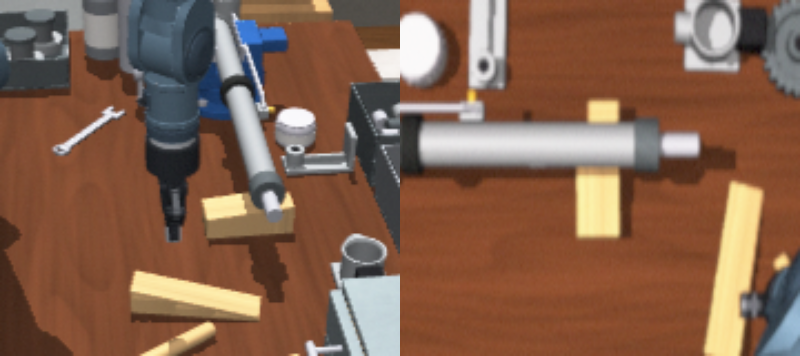

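The block stands squarely under the tube at about (0.578, -0.008), clear of the gland nut. With the fingers shut, I'll feel the tube's top.

```bash
python3 -m jog '[{"linear":[-0.72,1,0],"twist":0},{"linear":[-0.72,1,0],"twist":0},{"linear":[-0.72,1,0],"twist":0},{"linear":[-0.72,1,0],"twist":0},{"linear":[-0.72,1,0],"twist":0},{"linear":[-0.72,1,0],"twist":0},{"linear":[-0.72,1,0],"twist":0},{"linear":[-0.72,1,0],"twist":0}]' -1
python3 -m jog '[{"linear":[-0.71,1,0],"twist":0},{"linear":[-0.71,1,0],"twist":0},{"linear":[-0.71,1,0],"twist":0},{"linear":[-0.71,1,0],"twist":0},{"linear":[0,0.45,0.2],"twist":0},{"linear":[0,0,0.2],"twist":0},{"linear":[0,0,0],"twist":0},{"linear":[0,0,0],"twist":0}]'
python3 -m jog '[{"linear":[0,0,0.15],"twist":0},{"linear":[0,0,0.15],"twist":0},{"linear":[0,0,0],"twist":0}]'
python3 -m jog '[{"linear":[0,0,0.15],"twist":0},{"linear":[0,0,0],"twist":0}]'
```

```text
clock: 14.55
tool_pos: [0.5434, -0.0962, 0.1903]
ee_rot: [-0.0, -0.001, 1.0, 0.0]
wrist_force: [-0.8, -0.1, 0.9]
grip_width: -0.0004
clock: 15.55
tool_pos: [0.5996, -0.0092, 0.1823]
ee_rot: [-0.0, 0.0, 1.0, -0.0]
wrist_force: [0.4, -0.1, 0.9]
grip_width: 0.0001
clock: 15.92
tool_pos: [0.5997, -0.0086, 0.1759]
ee_rot: [-0.0, -0.0, 1.0, 0.0]
wrist_force: [0.0, -0.7, 0.5]
grip_width: 0.0002
clock: 16.18
tool_pos: [0.5998, -0.0085, 0.173]
ee_rot: [-0.0, -0.0, 1.0, 0.0]
wrist_force: [0.1, -0.4, 0.6]
grip_width: -0.0
```

```bash
python3 -m jog '[{"linear":[0,0,0.15],"twist":0},{"linear":[0,0,0],"twist":0}]' | egrep 'pos|force'
python3 -m jog '[{"linear":[0,0,0.15],"twist":0},{"linear":[0,0,0],"twist":0}]'| egrep 'pos|force'
python3 -m jog '[{"linear":[0,0,0.15],"twist":0},{"linear":[0,0,0],"twist":0}]'| egrep 'pos|force'
```

```text
tool_pos: [0.5998, -0.0085, 0.17]
wrist_force: [-0.7, -0.2, -0.6]
tool_pos: [0.6, -0.0085, 0.1672]
wrist_force: [-0.3, -0.0, 0.1]
tool_pos: [0.6008, -0.0086, 0.166]
wrist_force: [-1.7, 0.1, 8.5]
```

I felt the tube's top at z ≈ 0.145, so the gap is ≈ 97 mm and the wedge will need about 22 mm thickness there. Next, the taper's thick end.

```bash
python3 -m jog '[{"linear":[0,0,-1],"twist":0},{"linear":[0,0,-1],"twist":-0.85},{"linear":[0,0,-1],"twist":-0.85},{"linear":[0,0,0],"twist":-0.85},{"linear":[0,0,0],"twist":-0.85},{"linear":[0,0,0],"twist":-0.82}]' 1 | egrep 'clock|pos'
python3 -m jog '[{"linear":[0.65,-0.9,0],"twist":0},{"linear":[0.65,-0.9,0],"twist":0},{"linear":[0.65,-0.9,0],"twist":0},{"linear":[0.65,-0.9,0],"twist":0},{"linear":[0.65,-0.9,0],"twist":0},{"linear":[0.65,-0.9,0],"twist":0},{"linear":[0.65,-0.9,0],"twist":0},{"linear":[0.65,-0.9,0],"twist":0}]'| egrep 'clock|pos'
python3 -m jog '[{"linear":[0.65,-0.9,0],"twist":0},{"linear":[0.65,-0.9,0],"twist":0},{"linear":[0.65,-0.9,0],"twist":0},{"linear":[0.65,-0.9,0],"twist":0},{"linear":[0.65,-0.9,0.5],"twist":0},{"linear":[0.65,-0.9,0.5],"twist":0},{"linear":[0.65,-0.9,0.5],"twist":0},{"linear":[0.65,-0.9,0.5],"twist":0}]'| egrep 'clock|pos'
python3 -m jog '[{"linear":[0.65,-0.9,0],"twist":0},{"linear":[0.65,-0.9,0],"twist":0},{"linear":[0.65,-0.7,0],"twist":0},{"linear":[0.4,0,0],"twist":0},{"linear":[0,0,0],"twist":0},{"linear":[0,0,0],"twist":0}]'
python3 - <<'E'
from h import *
print(arm.read_state()["joints"])
a=grab_frame("side");b=grab_frame("top")
cv2.imwrite("pics/a4.png",np.hstack([cv2.resize(a[200:330,180:330],(400,346)),cv2.resize(b[130:260,300:450],(400,346))]))
E
```

```text
clock: 17.68
tool_pos: [0.5999, -0.0085, 0.2242]
clock: 18.68
tool_pos: [0.5539, -0.1821, 0.2242]
clock: 19.68
tool_pos: [0.5091, -0.3534, 0.1831]
clock: 20.42
tool_pos: [0.484, -0.415, 0.1845]
ee_rot: [0.0, -0.184, 0.983, 0.0]
wrist_force: [0.4, -0.4, -1.3]
grip_width: 0.0855
[-8.08412183e-01  5.30559152e-01  1.42313158e-01  1.18265516e+00
  4.41915732e-04 -1.17772228e+00]
```

View pics/a4.png

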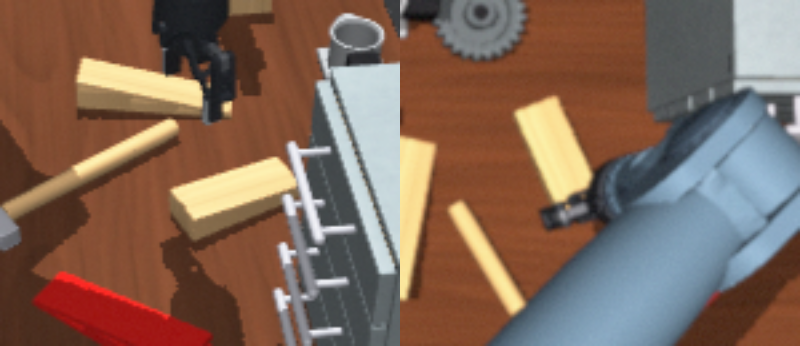

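The gripper is oriented along the taper, whose thick end is nearest the robot (bottom left in the side crop). Shift about 17 mm, descend, grip.

```bash
python3 -m jog '[{"linear":[0.18,-0.87,1],"twist":0},{"linear":[0,0,1],"twist":0},{"linear":[0,0,1],"twist":0},{"linear":[0,0,1],"twist":0},{"linear":[0,0,1],"twist":0},{"linear":[0,0,1],"twist":0},{"linear":[0,0,1],"twist":0},{"linear":[0,0,0.4],"twist":0}]' 1
python3 -m jog '[{"linear":[0,0,0.4],"twist":0},{"linear":[0,0,0],"twist":0}]' 
python3 -m jog '[{"linear":[0,0,0],"twist":0},{"linear":[0,0,0],"twist":0},{"linear":[0,0,0],"twist":0},{"linear":[0,0,0],"twist":0},{"linear":[0,0,0],"twist":0},{"linear":[0,0,0],"twist":0}]' -1
python3 -m jog '[{"linear":[0,0,-0.5],"twist":0},{"linear":[0,0,-1],"twist":0},{"linear":[0,0,-1],"twist":0},{"linear":[0,0,-1],"twist":0},{"linear":[0,0,0],"twist":0},{"linear":[0,0,0],"twist":0}]'
python3 - <<'E'
from h import *
a=grab_frame("side");b=grab_frame("top")
cv2.imwrite("pics/a5.png",np.hstack([cv2.resize(a[200:330,180:330],(400,346)),cv2.resize(b[130:260,300:450],(400,346))]))
E
```

```text
clock: 21.52
tool_pos: [0.4864, -0.432, 0.0349]
ee_rot: [-0.001, -0.184, 0.983, 0.001]
wrist_force: [0.2, 0.5, 0.4]
grip_width: 0.0858
clock: 21.78
tool_pos: [0.4868, -0.433, 0.0281]
ee_rot: [-0.0, -0.183, 0.983, 0.0]
wrist_force: [-1.1, -0.2, 0.7]
grip_width: 0.085
clock: 22.52
tool_pos: [0.4874, -0.4339, 0.0294]
ee_rot: [0.001, -0.183, 0.983, -0.001]
wrist_force: [-0.6, 0.1, 6.0]
grip_width: 0.0548
clock: 23.28
tool_pos: [0.4863, -0.4327, 0.0973]
ee_rot: [-0.0, -0.183, 0.983, 0.001]
wrist_force: [0.2, 0.3, -2.4]
grip_width: 0.055
```

View pics/a5.png

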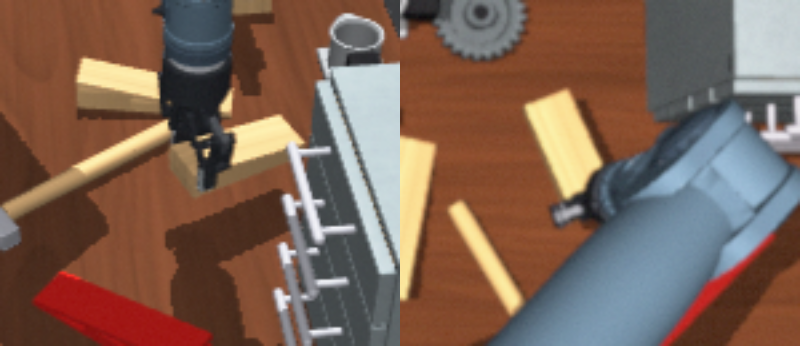

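The taper is lifted level and securely gripped, thick end nearest the robot. Square it up and carry it to the front of the pile.

```bash
python3 -m jog '[{"linear":[0,0,-1],"twist":0.85},{"linear":[0,0,0],"twist":0.85},{"linear":[0,0,0],"twist":0.85},{"linear":[0,0,0],"twist":0.85},{"linear":[0,0,0],"twist":0.82}]' | egrep 'clock|pos'
python3 -m jog '[{"linear":[0.15,0.966,0],"twist":0},{"linear":[0.15,0.966,0],"twist":0},{"linear":[0.15,0.966,0],"twist":0},{"linear":[0.15,0.966,0],"twist":0},{"linear":[0.15,0.966,0],"twist":0},{"linear":[0.15,0.966,0],"twist":0},{"linear":[0.15,0.966,0],"twist":0},{"linear":[0.15,0.966,0],"twist":0}]'| egrep 'clock|pos'
python3 -m jog '[{"linear":[0.15,0.966,0],"twist":0},{"linear":[0.15,0.966,0],"twist":0},{"linear":[0.15,0.966,0],"twist":0},{"linear":[0.15,0.966,0],"twist":0},{"linear":[0.15,0.966,0],"twist":0},{"linear":[0.15,0.966,0],"twist":0},{"linear":[0.15,0.966,0],"twist":0},{"linear":[0.15,0.966,0],"twist":0}]'| egrep 'clock|pos'
python3 -m jog '[{"linear":[0.15,0.966,0],"twist":0},{"linear":[0.15,0.966,0],"twist":0},{"linear":[0.15,0.966,0],"twist":0},{"linear":[0.15,0.966,0],"twist":0},{"linear":[0.15,0.966,0],"twist":0},{"linear":[0.15,0.966,0],"twist":0},{"linear":[0,0,0],"twist":0},{"linear":[0,0,0],"twist":0}]'
```

```text
clock: 24.0
tool_pos: [0.4862, -0.4326, 0.117]
clock: 25.0
tool_pos: [0.4621, -0.2775, 0.1175]
clock: 26.0
tool_pos: [0.4386, -0.1233, 0.1184]
clock: 27.0
tool_pos: [0.4208, -0.0082, 0.1184]
ee_rot: [0.0, -0.0, 1.0, -0.0]
wrist_force: [1.2, 0.5, -1.9]
grip_width: 0.0548
```

```bash
python3 - <<'E'
from h import *
ms={}
for n in("top","side"):
    im=grab_frame(n);cv2.imwrite(f"pics/c_{n}.png",im);u=proj(n,[.481,-.008,.1])[0]
    c=[d for d in finder.cut_out("taper_mid",n) if np.hypot(*(np.array(d["box"][:2])-u))<25]
    e=proj(n,pts("taper_mid",(.481,-.008,0),.089));print(n,"exp",e.min(0).round(),e.max(0).round())
    if c: ms[n]=c[0]["pixels"];r,q=np.where(ms[n]);print("got",q.min(),r.min(),q.max(),r.max(),c[0]["confidence"])
if ms: fit("taper_mid",ms,[.481,-.008,0],.089)
cv2.imwrite("pics/a6.png",np.hstack([cv2.resize(cv2.imread(f"pics/c_{n}.png")[140:230,190:310],(400,300)) for n in("side","top")]))
E
```

```text
top exp [228. 182.] [247. 230.]
got 229 182 247 205 0.68
side exp [216. 173.] [257. 189.]
got 224 174 255 188 0.86
taper_mid yaw0 0.00 [ 0.4912 -0.0087  0.0538] cost 0.955
taper_mid yaw0 3.14 [ 0.4904 -0.0053  3.0574] cost 0.956
```

View pics/a6.png

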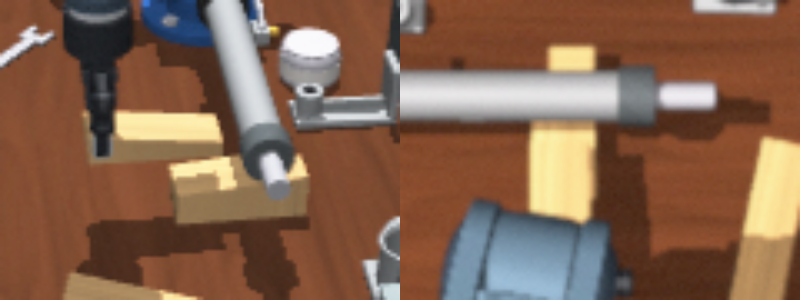

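The taper hangs level, thick end nearest the robot, and the boxes match expectation within about 1 px. Slide it in over the block.

```bash
python3 -m jog '[{"linear":[0,0,0.75],"twist":0},{"linear":[0,0,0.7],"twist":0},{"linear":[0,0,0],"twist":0}]' | egrep 'clock|pos|force'
python3 -m jog '[{"linear":[-0.7,0,0],"twist":0},{"linear":[-0.7,0,0],"twist":0},{"linear":[-0.7,0,0],"twist":0},{"linear":[-0.7,0,0],"twist":0},{"linear":[-0.7,0,0],"twist":0},{"linear":[-0.7,0,0],"twist":0},{"linear":[-0.7,0,0],"twist":0},{"linear":[0,0,0],"twist":0}]' | egrep 'clock|pos|force'
python3 -m jog '[{"linear":[0,0,0.1],"twist":0},{"linear":[0,0,0.1],"twist":0},{"linear":[0,0,0],"twist":0},{"linear":[0,0,0],"twist":0}]'| egrep 'clock|pos|force'
python3 -m jog '[{"linear":[0,0,0.1],"twist":0},{"linear":[0,0,0.1],"twist":0},{"linear":[0,0,0],"twist":0}]'
```

```text
clock: 27.58
tool_pos: [0.4197, -0.0084, 0.0885]
wrist_force: [0.1, 0.7, -1.9]
clock: 28.58
tool_pos: [0.5201, -0.0082, 0.0893]
wrist_force: [0.5, -0.1, -2.2]
clock: 29.08
tool_pos: [0.5184, -0.0082, 0.0853]
wrist_force: [-0.7, 0.6, -1.6]
clock: 29.45
tool_pos: [0.5186, -0.008, 0.0816]
ee_rot: [0.0, -0.0, 1.0, 0.0]
wrist_force: [-2.8, 1.6, 3.6]
grip_width: 0.0549
```

```bash
python3 -m jog '[{"linear":[0,0,0.1],"twist":0},{"linear":[0,0,0.1],"twist":0},{"linear":[0,0,0],"twist":0}]'| egrep 'clock|pos|force|rot'
python3 -m jog '[{"linear":[0,0,0.1],"twist":0},{"linear":[0,0,0],"twist":0}]'| egrep 'clock|pos|force|rot'
```

```text
clock: 29.82
tool_pos: [0.5186, -0.008, 0.0772]
ee_rot: [-0.0, -0.0, 1.0, 0.0]
wrist_force: [-3.7, 1.3, 4.6]
clock: 30.08
tool_pos: [0.5187, -0.0082, 0.0751]
ee_rot: [0.0, -0.0, 1.0, 0.0]
wrist_force: [-3.3, 0.8, 3.1]
```

Pivots gently in the pads at only about 5 N. Continue down.

```bash
python3 -m jog '[{"linear":[0,0,0.1],"twist":0},{"linear":[0,0,0.1],"twist":0},{"linear":[0,0,0],"twist":0}]'| egrep 'clock|pos|force'
python3 -m jog '[{"linear":[0,0,0.1],"twist":0},{"linear":[0,0,0],"twist":0}]'| egrep 'clock|pos|force'
```

```text
clock: 30.45
tool_pos: [0.5187, -0.0082, 0.0711]
wrist_force: [-3.0, 0.5, 3.0]
clock: 30.7
tool_pos: [0.5187, -0.0083, 0.0707]
wrist_force: [-7.8, -0.2, 16.4]
```

Seated (the force rises at TCP 0.071, as predicted). Release, back off, and go above the wedge's heel.

```bash
python3 -m jog '[{"linear":[0,0,-0.1],"twist":0},{"linear":[0,0,0],"twist":0},{"linear":[0,0,0],"twist":0},{"linear":[0,0,0],"twist":0}]' 1| egrep 'clock|pos|force|width'
python3 -m jog '[{"linear":[0.2,0,-0.5],"twist":0},{"linear":[1,0,-1],"twist":0},{"linear":[1,0,-1],"twist":0},{"linear":[1,0,-1],"twist":0},{"linear":[0.3,0,-1],"twist":0.8},{"linear":[0,0,0],"twist":0.8},{"linear":[0,0,0],"twist":0.8},{"linear":[0,0,0],"twist":0}]'| egrep 'clock|pos|force'
python3 -m jog '[{"linear":[0.06,-1,0],"twist":0},{"linear":[0.06,-1,0],"twist":0},{"linear":[0.06,-1,0],"twist":0},{"linear":[0.06,-1,0],"twist":0},{"linear":[0.06,-1,0],"twist":0},{"linear":[0.06,-1,0],"twist":0},{"linear":[0.06,-1,0],"twist":0},{"linear":[0.06,-1,0],"twist":0}]'| egrep 'clock|pos|force'
python3 -m jog '[{"linear":[0.06,-1,0],"twist":0},{"linear":[0.06,-0.74,0],"twist":0},{"linear":[0,0,0],"twist":0},{"linear":[0,0,0],"twist":0}]'
python3 - <<'E'
from h import *
for n in("top","side"):
    im=grab_frame(n);cv2.imwrite(f"pics/d_{n}.png",im)
    e=proj(n,pts("wedge_mid",(.469,-.212,-.209)));print(n,"exp",e.min(0).round(),e.max(0).round())
    print([(np.round(d["box"]),round(d["confidence"],2)) for d in finder.cut_out("wedge_mid",n)[:3]])
    print([(np.round(d["at"],1),round(d["confidence"],2),proj(n,(.578,-.008,.075-.0)).round(1)) for d in finder.pinpoint("taper_top",n)[:3]])
cv2.imwrite("pics/a7.png",np.hstack([cv2.resize(cv2.imread(f"pics/d_{n}.png")[s:s+110,190:330],(400,314)) for n,s in(("side",150),("top",140))]))
E
```

```text
clock: 31.2
tool_pos: [0.5186, -0.0082, 0.071]
wrist_force: [0.1, 0.5, -0.1]
grip_width: 0.0852
clock: 32.2
tool_pos: [0.4486, -0.0082, 0.1619]
wrist_force: [0.2, -0.6, 0.3]
clock: 33.2
tool_pos: [0.4057, -0.1633, 0.1615]
wrist_force: [0.0, 0.4, -0.2]
clock: 33.7
tool_pos: [0.3964, -0.1958, 0.1613]
ee_rot: [-0.0, 0.104, 0.995, 0.0]
wrist_force: [0.1, 0.5, 0.5]
grip_width: 0.0856
top exp [285. 181.] [312. 242.]
[(array([413., 235.,  52.,  52.]), 0.92), (array([300., 202.,  25.,  45.]), 0.76), (array([138., 255.,  52.,  50.]), 0.31)]
[(array([240.4, 176.1]), 0.97, array([[238.3, 176.4]]))]
side exp [209. 221.] [268. 244.]
[(array([240., 233.,  58.,  17.]), 0.68), (array([228., 325.,  66.,  43.]), 0.6)]
[(array([260.4, 187.4]), 0.57, array([[261.7, 185.4]]))]
```

View pics/a7.png

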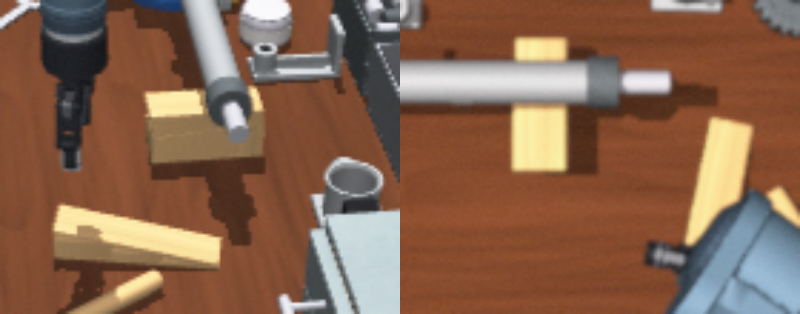

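The pile shows the taper on the block with the ends in line and the top looking level, under the plain tube. The gripper is over the wedge's heel. Grasp the wedge.

```bash
python3 -m jog '[{"linear":[0,0,1],"twist":0},{"linear":[0,0,1],"twist":0},{"linear":[0,0,1],"twist":0},{"linear":[0,0,1],"twist":0},{"linear":[0,0,1],"twist":0},{"linear":[0,0,1],"twist":0},{"linear":[0,0,0.7],"twist":0},{"linear":[0,0,0],"twist":0}]' 1| egrep 'clock|pos|force'
python3 -m jog '[{"linear":[0,0,0],"twist":0},{"linear":[0,0,0],"twist":0},{"linear":[0,0,0],"twist":0},{"linear":[0,0,0],"twist":0},{"linear":[0,0,0],"twist":0},{"linear":[0,0,0],"twist":0}]' -1
python3 -m jog '[{"linear":[0,0,-1],"twist":0},{"linear":[0,0,-1],"twist":0},{"linear":[0,0,-1],"twist":0},{"linear":[0,0,-1],"twist":-0.8},{"linear":[0,0,0],"twist":-0.8},{"linear":[0,0,0],"twist":-0.8},{"linear":[0,0,0],"twist":0},{"linear":[0,0,0],"twist":0}]'
python3 - <<'E'
from h import *
for n in("top","side"):
    im=grab_frame(n);cv2.imwrite(f"pics/e_{n}.png",im)
    e=proj(n,pts("wedge_mid",(.471,-.196,0),.08));print(n,"exp",e.min(0).round(),e.max(0).round())
    for d in finder.cut_out("wedge_mid",n)[:3]:
        r,q=np.where(d["pixels"]);print(q.min(),r.min(),q.max(),r.max(),round(d["confidence"],2))
E
```

```text
clock: 35.0
tool_pos: [0.3957, -0.1955, 0.0264]
wrist_force: [0.1, -0.4, -0.2]
clock: 35.75
tool_pos: [0.3973, -0.1968, 0.0283]
ee_rot: [0.001, 0.104, 0.995, -0.0]
wrist_force: [-0.9, 0.0, 7.1]
grip_width: 0.0488
clock: 36.75
tool_pos: [0.3963, -0.1961, 0.1071]
ee_rot: [-0.0, 0.0, 1.0, 0.0]
wrist_force: [-0.0, -0.2, -2.4]
grip_width: 0.0487
top exp [288. 178.] [305. 241.]
289 179 304 223 0.91
386 208 438 261 0.68
side exp [209. 204.] [269. 223.]
193 302 258 347 0.81
209 205 267 222 0.8
167 245 246 292 0.73
```

Wedge held squarely (boxes match within 2 px). Carry it to the front of the pile.

```bash
python3 -m jog '[{"linear":[0.5,0.94,-0.2],"twist":0},{"linear":[0.5,0.94,0],"twist":0},{"linear":[0,0.94,0],"twist":0},{"linear":[0,0.94,0],"twist":0},{"linear":[0,0.94,0],"twist":0},{"linear":[0,0.94,0],"twist":0},{"linear":[0,0.94,0],"twist":0},{"linear":[0,0.94,0],"twist":0}]'| egrep 'clock|pos|force'
python3 -m jog '[{"linear":[0,0.94,0],"twist":0},{"linear":[0,0.94,0],"twist":0},{"linear":[0,0,0],"twist":0},{"linear":[0,0,0.2],"twist":0},{"linear":[0,0,0],"twist":0}]'| egrep 'clock|pos|force'
python3 -m jog '[{"linear":[-0.8,0,0],"twist":0},{"linear":[-0.8,0,0],"twist":0},{"linear":[-0.8,0,0],"twist":0},{"linear":[-0.8,0,0],"twist":0},{"linear":[0,0,0],"twist":0},{"linear":[0,0,0],"twist":0}]'
python3 - <<'E'
from h import *
a=grab_frame("side");b=grab_frame("top")
cv2.imwrite("pics/a8.png",np.hstack([cv2.resize(a[150:260,190:330],(400,314)),cv2.resize(b[140:250,190:330],(400,314))]))
E
```

```text
clock: 37.95
tool_pos: [0.3752, -0.0444, 0.1114]
wrist_force: [-0.1, 0.0, -2.2]
clock: 38.58
tool_pos: [0.376, -0.0086, 0.107]
wrist_force: [-1.0, -0.1, -2.4]
clock: 39.33
tool_pos: [0.44, -0.0082, 0.107]
ee_rot: [-0.001, -0.0, 1.0, 0.0]
wrist_force: [0.2, 0.6, -3.0]
grip_width: 0.0492
```

View pics/a8.png

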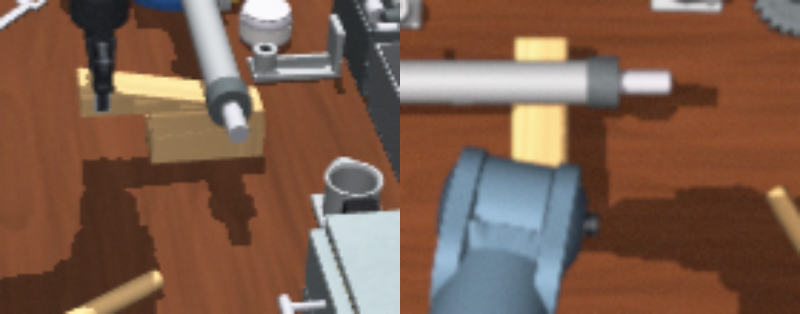

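The wedge's tip is under the tube and over the pile. Lower it lightly onto the pile, then advance.

```bash
python3 -m jog '[{"linear":[-0.8,0,0.1],"twist":0},{"linear":[-0.6,0,0.05],"twist":0},{"linear":[0,0,0],"twist":0}]'| egrep 'clock|pos|force'
python3 -m jog '[{"linear":[0,0,0.05],"twist":0},{"linear":[0,0,0],"twist":0}]'| egrep 'clock|pos|force'
python3 -m jog '[{"linear":[-0.3,0,0],"twist":0},{"linear":[0,0,0],"twist":0}]'| egrep 'clock|pos|force'
```

```text
clock: 39.8
tool_pos: [0.4701, -0.0084, 0.1044]
wrist_force: [0.8, 0.1, -1.3]
clock: 40.05
tool_pos: [0.4684, -0.0082, 0.1034]
wrist_force: [0.9, 0.3, -1.1]
clock: 40.3
tool_pos: [0.475, -0.0083, 0.1034]
wrist_force: [-0.8, -0.4, -1.6]
```

```bash
python3 -m jog '[{"linear":[-0.25,0,0.03],"twist":0},{"linear":[-0.25,0,0],"twist":0},{"linear":[0,0,0],"twist":0}]'| egrep 'clock|pos|force'
python3 -m jog '[{"linear":[-0.2,0,0],"twist":0},{"linear":[-0.1,0,0],"twist":0},{"linear":[0,0,0],"twist":0}]'| egrep 'clock|pos|force'
```

```text
clock: 40.67
tool_pos: [0.4847, -0.0082, 0.1032]
wrist_force: [-2.3, 1.2, 4.8]
clock: 41.05
tool_pos: [0.4896, -0.0081, 0.1032]
wrist_force: [-5.8, -0.2, 8.6]
```

```bash
python3 -m jog '[{"linear":[-0.15,0,0],"twist":0},{"linear":[0,0,0],"twist":0}]'| egrep 'clock|pos|force'
```

```text
clock: 41.3
tool_pos: [0.4927, -0.0082, 0.1032]
wrist_force: [-4.7, 0.3, 8.0]
```

The steady drag is just the wedge sliding on the pile. Continue in 3 mm steps.

```bash
python3 -m jog '[{"linear":[-0.15,0,0],"twist":0},{"linear":[0,0,0],"twist":0}]'| egrep 'clock|pos|force'
python3 -m jog '[{"linear":[-0.15,0,0],"twist":0},{"linear":[0,0,0],"twist":0}]'| egrep 'clock|pos|force'
```

```text
clock: 41.55
tool_pos: [0.4957, -0.0081, 0.1033]
wrist_force: [-4.9, 1.3, 7.8]
clock: 41.8
tool_pos: [0.4987, -0.0081, 0.1032]
wrist_force: [-5.2, -0.3, 7.9]
```

```bash
python3 -m jog '[{"linear":[-0.15,0,0],"twist":0},{"linear":[0,0,0],"twist":0}]'| egrep 'clock|pos|force'
python3 -m jog '[{"linear":[-0.1,0,0],"twist":0},{"linear":[0,0,0],"twist":0}]'| egrep 'clock|pos|force'
```

```text
clock: 42.05
tool_pos: [0.5009, -0.0081, 0.1032]
wrist_force: [-8.2, 0.1, 9.9]
clock: 42.3
tool_pos: [0.5017, -0.0081, 0.1032]
wrist_force: [-10.8, 0.4, 14.1]
```

```bash
python3 -m jog '[{"linear":[-0.12,0,0],"twist":0},{"linear":[0,0,0],"twist":0},{"linear":[0,0,0],"twist":0}]'| egrep 'clock|pos|force'
```

```text
clock: 42.68
tool_pos: [0.503, -0.0081, 0.1032]
wrist_force: [-14.2, -0.5, 15.8]
```

```bash
python3 -m jog '[{"linear":[-0.1,0,0],"twist":0},{"linear":[0,0,0],"twist":0},{"linear":[0,0,0],"twist":0}]'| egrep 'clock|pos|force'
```

```text
clock: 43.05
tool_pos: [0.5039, -0.008, 0.1032]
wrist_force: [-17.7, -0.1, 19.4]
```

It bears: travel since contact and the force balance both suggest about 6 N on the tube (< 1 mm lift). Release and back off.

```bash
python3 -m jog '[{"linear":[0,0,0],"twist":0},{"linear":[0,0,0],"twist":0},{"linear":[0,0,0],"twist":0},{"linear":[0,0,0],"twist":0},{"linear":[0,0,0],"twist":0}]' 1| egrep 'clock|pos|force|width'
python3 -m jog '[{"linear":[0,0,-0.3],"twist":0},{"linear":[0,0,-0.7],"twist":0},{"linear":[0,0,-1],"twist":0},{"linear":[0,0,-1],"twist":0},{"linear":[1,0,-1],"twist":0},{"linear":[1,0,-1],"twist":0},{"linear":[1,-1,0],"twist":0},{"linear":[1,-1,0],"twist":0}]'| egrep 'clock|pos|force'
python3 -m jog '[{"linear":[0.5,-1,0],"twist":0},{"linear":[0,-1,0],"twist":0},{"linear":[0,-1,0],"twist":0},{"linear":[0,-1,0],"twist":0},{"linear":[0,-1,0],"twist":0},{"linear":[0,-1,0],"twist":0},{"linear":[0,-1,0],"twist":0},{"linear":[0,0,0],"twist":0}]'| egrep 'clock|pos|force'
python3 - <<'E'
from h import *
a=grab_frame("side");b=grab_frame("top")
for n in("top","side"):
    for l,p,z in(("wedge_mid",(.579,-.008,0),.075),("block_mid",(.578,-.008,0),0)):
        e=proj(n,pts(l,p,z));print(n,l,"exp",e.min(0).round(),e.max(0).round())
        for d in finder.cut_out(l,n)[:2]:
            r,q=np.where(d["pixels"]);print(q.min(),r.min(),q.max(),r.max(),round(d["confidence"],2))
    for l,P in(("wedge_mid",(.579,-.008,.088)),("taper_top",(.578,-.008,.075)),("block_mid",(.578,-.008,.024))):
        print(n,l,[(np.round(d["at"],1),round(d["confidence"],2)) for d in finder.pinpoint(l,n)[:2]],proj(n,P).round(1))
cv2.imwrite("pics/a9.png",np.hstack([cv2.resize(a[150:260,190:330],(400,314)),cv2.resize(b[140:250,190:330],(400,314))]))
E
```

```text
clock: 43.68
tool_pos: [0.5089, -0.0082, 0.1026]
wrist_force: [-0.1, 0.7, -0.6]
grip_width: 0.0855
clock: 44.68
tool_pos: [0.4289, -0.0487, 0.2043]
wrist_force: [0.5, -0.2, 0.8]
clock: 45.68
tool_pos: [0.4193, -0.1894, 0.2037]
wrist_force: [0.5, 0.6, -0.2]
top wedge_mid exp [229. 145.] [246. 207.]
386 208 438 261 0.82
top block_mid exp [229. 154.] [248. 201.]
9 127 283 225 0.34
9 149 283 179 0.32
top wedge_mid [(array([236.6, 175. ]), 0.93), (array([411. , 234.5]), 0.93)] [[238.1 175.6]]
top taper_top [] [[238.3 176.4]]
top block_mid [(array([239.1, 180.4]), 0.48)] [[238.9 178. ]]
side wedge_mid exp [235. 173.] [289. 191.]
192 303 259 346 0.91
234 174 287 190 0.59
side block_mid exp [241. 184.] [282. 207.]
241 193 283 207 0.63
side wedge_mid [(array([226.5, 319.6]), 0.81), (array([263.3, 182.9]), 0.8)] [[262.  182.5]]
side taper_top [(array([262.7, 182.9]), 0.58), (array([311.7, 225.6]), 0.37)] [[261.7 185.4]]
side block_mid [(array([256.8, 196.9]), 0.74)] [[261.2 196.3]]
```

View pics/a9.png

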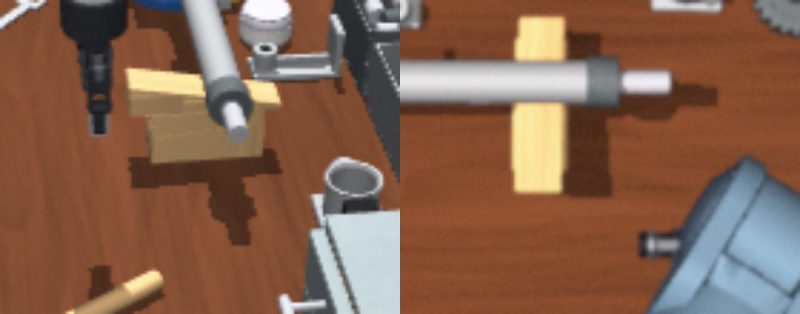

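The wedge lies flat on the pile and runs under the tube from heel (130,90) to tip (278,95). The stack is in line and the gripper is clear. Handing in.

```bash
python3 -c "
from plant import arm,sign_off
s=arm.read_state();print(s['clock'],s['wrist_force']);print(sign_off())"
```

```text
46.275 [0.06315288 0.06713132 0.16407287]
the job is handed in; nothing more can be done
None
```

The rack's free end is packed up and the job is handed in at 46.3 s of the 72 s allowed. The gripper is open, well clear, and reads no force.

- **Pile:** I stood the skew-cut block under the plain tube near its free end, about 20 mm short of centred under the tube, towards the robot. The tapered piece lies on it with its thick end over the block's low end. It settled at about the expected height with the ends in line, and the top looks level.
- **Gap:** I felt the tube's top with the shut fingers. That put the gap at about 97 mm, so the wedge needed about 22 mm of thickness at the tube.
- **Wedge:** I pushed it in thin end first. The drag held at about 5 N, then rose to 18 N over the last 4 mm or so. I estimate about 6 N on the tube at that point, which is under 1 mm of lift.
- **Release:** As the jaws opened, the tool sprang forward about 5 mm. The wedge may have gone a little deeper then, so the load on the tube could be up to about 13 N. I did not feel the tube's height again after letting go.

**Last checks:** The final pictures show the wedge within about 2 pixels of where it should be and the pile in line. The network's positions for the block and the taper's top in the side view were about 2 to 4 pixels off, and it missed the taper's top in the top view, where the wedge covers it. The other parts and the red look-alike were not touched.

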